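# Finish the Advent candle row

## Task

Finish the Advent candle holder, whose wells are numbered by one to four brass studs; its two lowest candles already stand in wells one and two. First stand the middle-height loose pillar candle upright in the well with three studs, then the tallest loose candle in the well with four studs, setting each down on the well's floor rather than dropping it, so that the row rises like stairs. Leave the burnt-down stub, the clay dish, the pine cone and the wooden star where they are.

Things in the scene. Friction and masses are not known exactly. Their poses are not given: they have to be found in the camera images.
- holder: Dark brown wooden block, fixed, 116 (x) x 316 (y) x 30 mm high, origin at the centre of its underside. Four round wells, 60 mm wide, 20 deep, in a row along y: wells one to four at y = +114, +38, -38, -114 mm. On the +x rim beside each are 1 to 4 brass studs, 11 mm wide, 3 high. Wells one and two hold fixed red candles 40 mm thick, tops 60 and 80 mm above the table (plus 9 mm wicks, look only).
- well3 (a point): Centre of the floor of the empty well with three studs, 10 mm above the table, 20 mm below the block's top; axes as the holder's.
- well4 (a point): Centre of the floor of the empty well with four studs (the end of the row), 10 mm above the table, 20 mm below the block's top; axes as the holder's.
- middle_candle: Loose red pillar candle, a plain upright cylinder 40 mm in diameter and 95 mm high (with a 9 mm wick on top, look only), about 110 g; origin at the centre of its underside, z up its axis.
- tall_candle: Loose red pillar candle, a plain upright cylinder 40 mm in diameter and 125 mm high (with a 9 mm wick on top, look only), about 145 g; origin at the centre of its underside, z up its axis.
- stub: Bystander: loose burnt-down red candle, 40 mm in diameter, only 45 mm high; origin at the centre of its underside.
- clay_dish: Bystander: loose round terracotta dish, 100 mm across the rim, 35 mm high; origin at the centre of its underside.
- pine_cone: Bystander: loose brown pine cone standing on its base, 52 mm across, 56 mm high; origin at the centre of its underside.
- wood_star: Bystander: loose flat plywood star, about 94 mm across, 8 mm thick; origin at the centre of its underside.
Mind the look-alikes: they are no part of the job. Leave any green or purple look-alike of the middle_candle alone.

How it is judged:
By the outcome, as a careful person would: the job done as asked, in the order asked, and still so for the second after the job is handed in, with the robot touching nothing.
It also fails if it takes over 54 s, if anything falls off the work surface, if the arm or the gripper's body presses on something with over 40 N, if the wrist force passes 120 N, or if a joint passes its speed limit or range.

## Robot

A 6-joint arm with a two-finger parallel gripper is mounted at the origin on the work surface. World frame = base frame: x ahead of the robot, y to its left, z up, the work surface at z = 0. Lengths are in mm, angles in rad, forces in N, time in s.
With the tool pointing down it reaches from about 300 to 850 mm from the base axis. Payload 4.2 kg.
Tool frame: the origin (TCP) lies between the finger pads; the fingertips stand 25 mm ahead of it and the grasp point (between the pads) lies 6 mm ahead of it; z points along the fingers, y is the line along which they close (so a half turn about z gives the same grasp; the last joint's range is limited). The gripper opens to 91 mm and grips with 3 to 60 N. Pads are 32 mm wide; open, the fingers measure 118 mm over their backs; the gripper's body (76 mm by 178 mm) begins 60 mm behind the grasp point.
Start: joints at [-1.282, 0.32, 1.565, -0, 1.257, -0.02], TCP at [174.754, -547.815, 238.976] pointing down, gripper open.
Joint ranges: [-3.11, 3.11], [-0.84, 2.01], [0.21, 2.61], [-1.34, 4.49], [0.05, 2.63], [-2.56, 2.56]. Speed limits (rad/s): [2.57, 2.57, 3.14, 3.14, 3.14, 3.14].

## Interface

Orientations are given as a unit quaternion [w, x, y, z].
In Python, from station import robot, vision, models gives the robot as it stands.
- The arm moves only by the tool carry_out, never from a script. Its argument "rows" is text: rows parted by semicolons, each of 4 numbers parted by spaces: the shift along the tool's x, y, z in mm, then the turn about the tool's z in degrees. In form: dx dy dz spin; .... A call has 1 to 12 rows; each row shifts and turns the commanded pose from where the row before left it, along the tool's axes as they then stand; what a row does not reach is not made up. A row lasts 1/12 s, in which the tool goes at most 41.7 mm and 7.16 degrees, less where a joint would pass 70% of its speed; a pose out of reach is approached as far as the arm can. A call with a gripper value outside its range is refused whole. "grip" is the closure, from -1 (fully open) to 1 (shut), set as the call begins (left out, the last holds). The fingers move at their own pace and stop on an object; "squeeze" is the grip in N (left out, the last holds). Time passes only in rows, so rows that do not move let the fingers close. It gives the time, the measured TCP pose, the force, the opening and the grip force at its end, in the units of the state.
- robot.get_state(): the state, without advancing time (a new reading comes with each control period).
- vision.grab_frame(name): name is "scene" or "top" or "wrist"; returns a dict with "color" (480x640x3 uint8, red, green, blue), "range_z" (480x640 float32, mm along the optical axis (not along the pixel's ray), 0 where there is no reading), "camera_matrix" (3x3 intrinsics, pixels), "extrinsics" (4x4, takes a point from camera to world coordinates); the wrist camera has in their place "hand_eye" (4x4, takes a point from camera to tool coordinates, whose origin is the TCP and whose axes are the flange's). Camera axes: x right, y down, z forward; pixel columns grow to the right and rows downward; lengths in mm; the calibration is good to about 2 mm. A picture is of the moment at which its call begins: read the wrist's pose just before it.
- robot.hand_in(): hands the job in; it is judged then, once.
Trained networks look in a picture, given as the dict that the camera call returned (one of the last four; its "shot" number tells which), for a name from the list of things; names that differ only in an ending like _2 or _b are one class to them, and where a whole thing is asked for, a point or a joint stands for the part that bears it (a point fixed in the world has none). Each returns a list of dicts, best first, with "score" (0 to 1); they miss things now and then, are a little off and sometimes report something else, mostly with a low value. They report only what shows in the picture. A call takes as long as a camera call. They do not tell look-alikes from the thing itself.
- models.outline_of(picture, name): "region" (480x640 bool, what is visible of it) and "point" ([row, column] in pixels, amid what is visible of it).
- models.spot_point(picture, name): "point" ([row, column] in pixels: a listed point, or the origin of a listed thing).
The state is a dict: "t": time; "joint_positions": joint angles; "qvel": joint speeds; "joint_torque": joint torques, N m; "eef_pos": TCP position; "tool_rot": TCP orientation; "force": force on the tool from outside, world axes, zero at the start; "torque": the same for the moment, N m; "grip_width": finger opening in mm; "grasp_force": force on a finger pad.
Only numpy, scipy, OpenCV 4.12 (cv2) and the standard library are available. Lean on these libraries where they do the work, as an engineer would, in place of code of your own. Each camera call takes 0.05 s, during which the arm holds its last target. There are 200 camera calls.

## Working session

There is one attempt and no reset: what is moved stays moved. The work goes in short steps, Python scripts to look and compute and a tool call to move; the robot and the scene stay as the last step left them, time stands still between calls to the robot, and variables do not carry over. Pictures are saved under pics/ and viewed, at most 10 in all, crops included, and the job is handed in when it is done.

Besides the shell and the picture viewer there is one more tool, called after "Call:" by a JSON object that holds its "op" and its "data", one argument or row to a line. carry_out: Moves the arm, as the interface text tells. Its arguments: {"type":"object","properties":{"rows":{"type":"string"},"grip":{"type":"number"},"squeeze":{"type":"number"}},"required":["rows"]}

```bash
mkdir -p pics; cat > h.py <<'E'
import numpy as np, cv2
from station import robot, vision, models
def world(f,px):  # rows,cols arrays -> world pts
    r,c=px; z=f["range_z"][r,c]; K=f["camera_matrix"]
    p=np.stack([(c-K[0,2])/K[0,0]*z,(r-K[1,2])/K[1,1]*z,z,np.ones_like(z)])
    return (f["extrinsics"]@p)[:3].T[z>0]
def save(f,n): cv2.imwrite(f"pics/{n}.png",f["color"][:,:,::-1])
E
python3 - <<'E'
from h import *
for cam in("top","scene"):
    f=vision.grab_frame(cam); save(f,cam+"1")
    for n in("holder","well3","well4","middle_candle","tall_candle","stub","clay_dish","pine_cone","wood_star"):
        if n.startswith("well"):
            for d in models.spot_point(f,n)[:2]:
                print(cam,n,round(d["score"],2),d["point"])
            continue
        for d in models.outline_of(f,n)[:3]:
            w=world(f,np.nonzero(d["region"])); 
            zt=np.percentile(w[:,2],97); t=w[w[:,2]>zt-12]
            print(cam,n,round(d["score"],2),np.int32(d["point"]),"ztop",zt.round(),"topc",((t.min(0)+t.max(0))/2).round(),np.median(t,0).round())
print(robot.get_state())
E
```

```text
top holder 0.77 [220 167] ztop 79.0 topc [573. 306.  79.] [572. 276.  80.]
top well3 0.8 [224.3, 188.2]
top well3 0.6 [226.7, 229.8]
top well4 0.8 [224.3, 188.2]
top well4 0.6 [226.7, 229.8]
top middle_candle 0.87 [311 433] ztop 98.0 topc [ 413. -252.   96.] [ 412. -251.   96.]
top middle_candle 0.85 [221 384] ztop 98.0 topc [ 563. -168.   97.] [ 563. -168.   96.]
top middle_candle 0.64 [262 440] ztop 98.0 topc [ 493. -264.   96.] [ 492. -263.   95.]
top tall_candle 0.88 [175 408] ztop 128.0 topc [ 647. -205.  126.] [ 646. -204.  126.]
top stub 0.84 [253 315] ztop 48.0 topc [514. -44.  47.] [515. -44.  46.]
top clay_dish 0.73 [162 304] ztop 37.0 topc [684. -18.  32.] [697. -18.  33.]
top pine_cone 0.55 [187 485] ztop 52.0 topc [ 631. -357.   48.] [ 629. -356.   46.]
top wood_star 0.84 [287 515] ztop 11.0 topc [ 455. -410.    7.] [ 454. -408.    8.]
top wood_star 0.69 [261 443] ztop 98.0 topc [ 493. -264.   96.] [ 493. -263.   95.]
scene holder 0.64 [229 461] ztop 78.0 topc [574. 305.  78.] [578. 273.  80.]
scene well3 0.87 [235.4, 438.6]
scene well3 0.79 [240.6, 401.9]
scene well4 0.
[... 685 characters left out ...]
ns': array([-1.28196443e+00,  3.19580148e-01,  1.56449044e+00,  2.66461274e-05,
        1.25740427e+00, -2.00088338e-02]), 'qvel': array([ 4.16139248e-04,  7.28012347e-04,  2.64181989e-04,  1.31403157e-03,
        1.65505717e-04, -2.52207162e-07]), 'joint_torque': array([ 9.43950181e-04, -4.12360168e+01, -2.32232630e+01,  7.29977223e-02,
        3.75694083e-02, -8.16141075e-07]), 'eef_pos': array([ 174.78140828, -547.80790419,  238.99107279]), 'tool_rot': array([5.66667285e-05, 9.88101479e-01, 1.53803330e-01, 2.04526066e-05]), 'force': array([-0.89774216, -0.88045212,  0.48106429]), 'torque': array([-0.00539656, -0.03068193, -0.0146485 ]), 'grasp_force': 0.0, 'grip_width': 91.33516971614443}
```

View pics/top1.png

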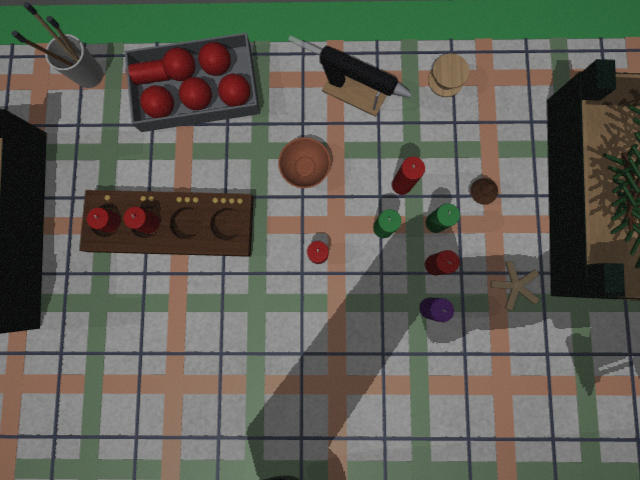

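```bash
python3 - <<'E'
from h import *
f=vision.grab_frame("top")
# block top face via height map
r,c=np.mgrid[150:300,60:300].reshape(2,-1)
z=f["range_z"][r,c]; r,c=r[z>0],c[z>0]
w=world(f,(r,c)); m=(abs(w[:,2]-31)<6)&(w[:,0]>480)&(w[:,0]<660)&(w[:,1]>70)
print(cv2.minAreaRect(w[m][:,:2].astype(np.float32)), np.median(w[m][:,2]))
# well floors
m2=(abs(w[:,2]-11)<5)&(w[:,0]>510)&(w[:,0]<640)&(w[:,1]>90)&(w[:,1]<420)
p=w[m2]; print(p.min(0),p.max(0),len(p))
for rr,cc in((224,188),(227,230)): 
    q=world(f,(np.array([rr]),np.array([cc])))[0]; print(q)
    s=p[np.hypot(*(p-q)[:,:2].T)<40]; print(s.mean(0),s.min(0),s.max(0))
R=f["color"]
for a,b in((311,433),(221,384),(262,440),(175,408)): print(a,b,R[a-3:a+4,b-3:b+4].mean((0,1)))
cv2.imwrite("pics/hold.png",cv2.resize(R[160:290,70:280,::-1],None,fx=3.5,fy=3.5,interpolation=cv2.INTER_CUBIC))
E
```

```text
((571.84716796875, 240.9871063232422), (317.7591857910156, 116.75494384765625), 88.31866455078125) 30.76799917576909
[510.29394562 101.25282273   6.0929444 ] [605.23616049 399.63376673  15.97308799] 1852
[569.76596197 202.56056262  13.07142694]
[572.24063212 206.31084649  10.86427664] [543.11108244 178.18667403   6.22465407] [600.88898531 233.60132585  15.82931403]
[564.20376791 122.70318249  10.05253099]
[569.93240016 129.14307302  10.93257719] [540.68405732 101.25282273   6.37474333] [598.7429776  157.12437074  15.52418323]
311 433 [51.26530612 30.         68.14285714]
221 384 [ 46.36734694 106.30612245  59.24489796]
262 440 [82.40816327 23.81632653 24.10204082]
175 408 [118.14285714  30.46938776  31.16326531]
```

View pics/hold.png

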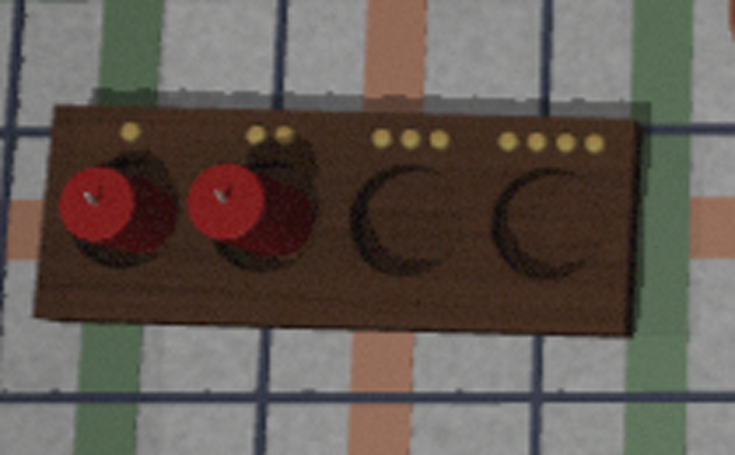

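The top view shows the red middle candle at about (443,262), among green candles at (388,222) and (443,216) and a purple one at (437,309). The tall candle is at (410,172). Well three is at (188,224) and well four at (230,226), with their studs on the +x side. I'll start by squaring the tool and moving over the middle candle.

Call:
{"op": "carry_out", "data": {
  "rows": "0 0 0 5.9;0 0 0 5.9;0 0 0 5.9;28 -25 0 0;28 -25 0 0;28 -25 0 0;28 -25 0 0;28 -25 0 0;28 -25 0 0;28 -25 0 0;28 -25 0 0;28 -25 0 0",
  "grip": -1,
  "squeeze": 20
}}

```text
t: 2.05
eef_pos: [427.9, -321.4, 239.2]
tool_rot: [0.0, 1.0, -0.0, 0.0]
force: [0.7, -0.9, -0.3]
grip_width: 91.1
grasp_force: 0.0
```

Call:
{"op": "carry_out", "data": {
  "rows": "28 -25 0 0;28 -25 0 0;0 0 0 0;0 0 0 0"
}}

```text
t: 2.38
eef_pos: [483.9, -271.6, 238.7]
tool_rot: [0.0, 1.0, 0.002, -0.0]
force: [-0.2, 0.4, -0.4]
grip_width: 90.9
grasp_force: 0.0
```

```bash
cat > w.py <<'E'
from h import *
import sys
from scipy.spatial.transform import Rotation as Ro
def wristframe():
    s=robot.get_state(); f=vision.grab_frame("wrist")
    T=np.eye(4); T[:3,:3]=Ro.from_quat(np.roll(s["tool_rot"],-1)).as_matrix(); T[:3,3]=s["eef_pos"]
    f["extrinsics"]=T@f["hand_eye"]; return s,f
def topc(f,z0,xy,rad=40,tol=4):
    r,c=np.nonzero(f["range_z"]>0); w=world(f,(r,c))
    m=(abs(w[:,2]-z0)<tol)&(np.hypot(*(w[:,:2]-xy).T)<rad); p=w[m]
    return len(p),cv2.minEnclosingCircle(p[:,:2].astype(np.float32)) if len(p) else None, p.mean(0) if len(p) else None
E
python3 - <<'E'
from w import *
s,f=wristframe(); save(f,"w1"); print(s["eef_pos"],s["tool_rot"],s["t"])
print(topc(f,95,(493,-264)))
E
```

```text
[ 483.87070598 -271.56960604  238.73447979] [ 8.10090080e-05  9.99998393e-01  1.78004314e-03 -1.96023969e-04] 2.3833
(1722, ((492.7515869140625, -266.56683349609375), 20.071269989013672), array([ 493.49872306, -266.37839015,   95.91767642]))
```

View pics/w1.png

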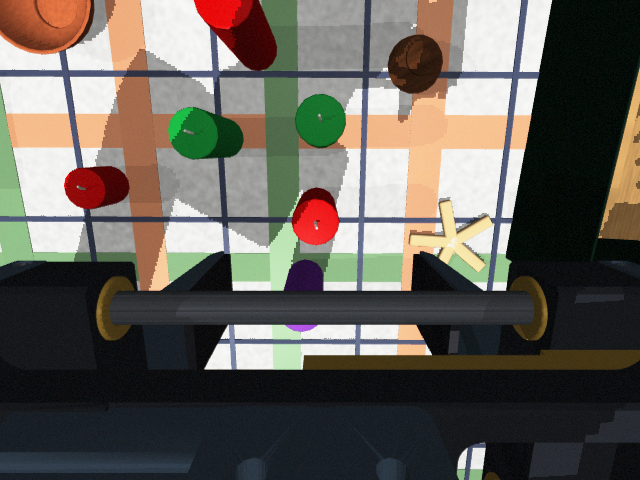

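The red middle candle shows at (315,220), and its depth puts it at (493, -266). Descending now.

Call:
{"op": "carry_out", "data": {
  "rows": "9 -6 0 0;0 0 25 0;0 0 25 0;0 0 25 0;0 0 25 0;0 0 25 0;0 0 24 0;0 0 12 0;0 0 12 0;0 0 0 0;0 0 0 0"
}}

```text
t: 3.35
eef_pos: [491.3, -267.5, 65.7]
tool_rot: [-0.0, 1.0, -0.001, -0.0]
force: [0.5, -1.0, 0.2]
grip_width: 91.3
grasp_force: 0.0
```

Call:
{"op": "carry_out", "data": {
  "rows": "0 0 0 0;0 0 0 0;0 0 0 0;0 0 0 0;0 0 0 0;0 0 0 0;0 0 0 0;0 0 0 0;0 0 0 0;0 0 0 0",
  "grip": 1,
  "squeeze": 20
}}

```text
t: 4.18
eef_pos: [491.8, -266.8, 66.0]
tool_rot: [-0.0, 1.0, -0.0, 0.0]
force: [-0.1, 0.8, 0.7]
grip_width: 39.8
grasp_force: 20.0
```

Call:
{"op": "carry_out", "data": {
  "rows": "0 0 -15 0;0 0 -25 0;0 0 -30 0;0 0 -30 0;0 0 -30 0;0 0 -20 0;2 -15 0 0;5 -30 0 0;6 -36 0 0;6 -36 0 0;6 -36 0 0;6 -36 0 0"
}}

```text
t: 5.18
eef_pos: [522.6, -76.3, 215.8]
tool_rot: [0.0, 1.0, -0.0, -0.0]
force: [-0.1, 0.6, -1.3]
grip_width: 39.6
grasp_force: 20.0
```

Call:
{"op": "carry_out", "data": {
  "rows": "6 -36 0 0;6 -36 0 0;6 -36 0 0;6 -36 0 0;6 -36 0 0;6 -36 0 0;6 -36 0 0;4 -20 0 0;2 -10 0 0;0 0 0 0;0 0 0 0;0 0 0 0"
}}

```text
t: 6.18
eef_pos: [570.5, 202.6, 215.8]
tool_rot: [0.001, 1.0, -0.001, -0.0]
force: [0.6, -0.7, -1.0]
grip_width: 39.8
grasp_force: 20.0
```

```bash
python3 - <<'E'
from w import *
s,f=wristframe(); save(f,"w2"); print(s["eef_pos"],s["tool_rot"],s["t"],s["grip_width"])
for g,nm in((f,"wrist"),(vision.grab_frame("scene"),"scene"),(vision.grab_frame("top"),"top")):
    if nm!="wrist": save(g,nm+"2")
    print(nm,"cand",topc(g,s["eef_pos"][2]+29,s["eef_pos"][:2],28,5))
    r,c=np.nonzero(g["range_z"]>0); w=world(g,(r,c))
    m=(abs(w[:,2]-31)<4)&(abs(w[:,0]-572)<75)&(abs(w[:,1]-241)<175)
    print(nm,"block",m.sum(),cv2.minAreaRect(w[m][:,:2].astype(np.float32)) if m.any() else 0)
E
```

```text
[570.54623129 202.58006647 215.75807025] [ 5.84088608e-04  9.99999560e-01 -6.33816583e-04 -3.70995504e-04] 6.1833 39.81421613766636
wrist cand (4403, ((575.7374267578125, 202.24368286132812), 25.505680084228516), array([572.795996  , 202.3172806 , 245.71808286]))
wrist block 21500 ((571.7120971679688, 239.32479858398438), (317.2986145019531, 116.24818420410156), 88.35672760009766)
scene cand (245, ((571.1991577148438, 203.1916961669922), 26.762680053710938), array([580.9493217 , 207.02870306, 245.23900641]))
scene block 4855 ((572.01025390625, 238.83555603027344), (318.41375732421875, 120.52987670898438), 88.37446594238281)
top cand (81, ((571.6956787109375, 211.95179748535156), 21.607467651367188), array([570.82534369, 205.47206845, 245.96541021]))
top block 4638 ((571.4661865234375, 228.3673095703125), (293.06451416015625, 116.61820983886719), 88.33885192871094)
```

View pics/w2.png

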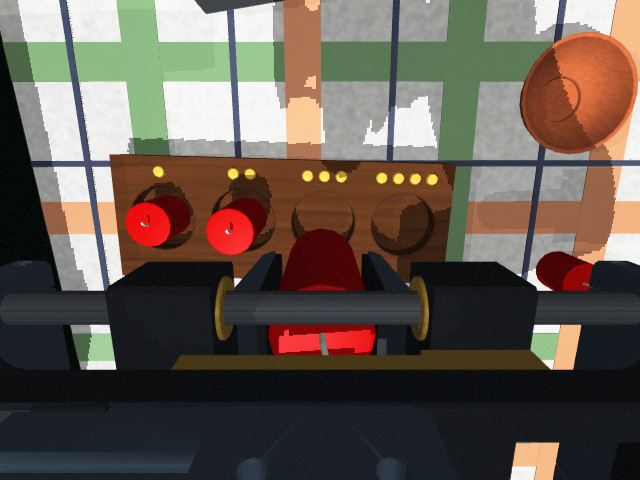

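The candle hangs upright over well three (three studs at about (324,177)), within 2 mm of centre. I'll lower it straight down and finish slowly.

Call:
{"op": "carry_out", "data": {
  "rows": "-1 1 20 0;0 0 25 0;0 0 25 0;0 0 25 0;0 0 20 0;0 0 10 0;0 0 6 0;0 0 3 0;0 0 2 0;0 0 0 0;0 0 0 0"
}}

```text
t: 7.25
eef_pos: [570.5, 203.3, 81.0]
tool_rot: [-0.0, 1.0, -0.0, 0.001]
force: [0.3, 0.5, -0.8]
grip_width: 39.7
grasp_force: 20.0
```

Call:
{"op": "carry_out", "data": {
  "rows": "0 0 1 0;0 0 1 0;0 0 1 0;0 0 0 0;0 0 0 0;0 0 0 0"
}}

```text
t: 7.75
eef_pos: [569.9, 203.1, 77.0]
tool_rot: [0.0, 1.0, -0.0, 0.0]
force: [0.3, -0.2, -2.0]
grip_width: 40.0
grasp_force: 20.0
```

Call:
{"op": "carry_out", "data": {
  "rows": "0 0 0.5 0;0 0 0.5 0;0 0 0 0;0 0 0 0"
}}

```text
t: 8.08
eef_pos: [569.9, 203.2, 76.0]
tool_rot: [0.0, 1.0, -0.0, 0.0]
force: [-0.3, -0.1, 0.2]
grip_width: 39.7
grasp_force: 20.0
```

Call:
{"op": "carry_out", "data": {
  "rows": "0 0 0.5 0;0 0 0 0;0 0 0 0"
}}

```text
t: 8.33
eef_pos: [570.0, 203.2, 76.0]
tool_rot: [-0.0, 1.0, -0.0, 0.0]
force: [-2.2, -0.1, 5.4]
grip_width: 39.6
grasp_force: 20.0
```

It has touched the well floor at the expected height (upward force 5.4 N). I'll release with a limited opening, because candle two is close.

Call:
{"op": "carry_out", "data": {
  "rows": "0 0 0 0;0 0 0 0;0 0 0 0;0 0 0 0;0 0 0 0;0 0 0 0",
  "grip": -0.3
}}

```text
t: 8.83
eef_pos: [569.8, 203.1, 75.2]
tool_rot: [0.0, 1.0, -0.0, -0.0]
force: [0.5, 0.3, 0.1]
grip_width: 59.6
grasp_force: 0.0
```

Call:
{"op": "carry_out", "data": {
  "rows": "0 0 -10 0;0 0 -20 0;0 0 -30 0;0 0 -35 0;0 0 -35 0;0 0 -35 0;0 0 -20 0;0 15 0 0;0 36 0 0;0 36 0 0;0 36 0 0;0 0 0 0"
}}

```text
t: 9.83
eef_pos: [568.9, 74.1, 260.1]
tool_rot: [0.002, 1.0, -0.003, -0.001]
force: [0.3, 0.4, 1.1]
grip_width: 59.3
grasp_force: 0.0
```

```bash
python3 - <<'E'
from w import *
s,f=wristframe(); save(f,"w3"); print(s["eef_pos"],s["t"],s["grip_width"])
print(topc(f,105,(570,203),35,5))
g=vision.grab_frame("scene"); save(g,"scene3"); print(topc(g,105,(570,203),35,5))
print(topc(g,125,(648,-206),35,5))
E
```

```text
[568.94136927  74.11539914 260.0973631 ] 9.8333 59.29367956877313
(1656, ((570.9971313476562, 202.90625), 20.161027908325195), array([571.74931241, 201.7469254 , 105.9487349 ]))
(291, ((572.1105346679688, 202.78970336914062), 21.155973434448242), array([573.63220409, 200.89241918, 105.33254681]))
(372, ((649.0750732421875, -207.64732360839844), 20.075632095336914), array([ 649.87185703, -207.70887339,  125.19024754]))
```

View pics/scene3.png

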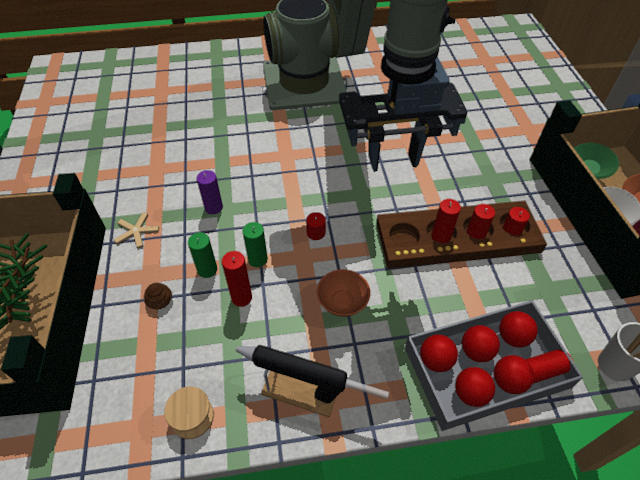

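The scene shows the middle candle upright in well three at (447,220) and the tall one at (237,280). Moving to the tall candle next.

Call:
{"op": "carry_out", "data": {
  "rows": "5 20 0 0;9 32 0 0;10 34 0 0;10 35 0 0;10 35 0 0;10 35 0 0;10 34 0 0;9 32 0 0;5 18 0 0;1 5 0 0;0 0 0 0;0 0 0 0",
  "grip": -1
}}

```text
t: 10.93
eef_pos: [648.7, -198.3, 260.0]
tool_rot: [-0.001, 1.0, 0.0, -0.001]
force: [-0.7, -0.0, -0.5]
grip_width: 91.1
grasp_force: 0.0
```

```bash
python3 - <<'E'
from w import *
s,f=wristframe(); print(s["eef_pos"],s["t"],s["grip_width"])
print(topc(f,125,(648,-206),35,5))
E
```

```text
[ 648.66273829 -198.2634465   260.0302739 ] 10.9333 91.07573676617346
(1795, ((647.8226928710938, -207.29800415039062), 19.90477180480957), array([ 648.56278982, -207.22251618,  125.85574446]))
```

Call:
{"op": "carry_out", "data": {
  "rows": "0 8 0 0;0 0 20 0;0 0 25 0;0 0 30 0;0 0 30 0;0 0 25 0;0 0 20 0;0 0 12 0;0 0 7 0;0 0 0 0;0 0 0 0"
}}

```text
t: 11.9
eef_pos: [649.4, -207.8, 92.4]
tool_rot: [0.0, 1.0, 0.0, 0.001]
force: [-0.2, -0.5, 0.2]
grip_width: 91.3
grasp_force: 0.0
```

Call:
{"op": "carry_out", "data": {
  "rows": "0 0 0 0;0 0 0 0;0 0 0 0;0 0 0 0;0 0 0 0;0 0 0 0;0 0 0 0;0 0 0 0;0 0 0 0;0 0 0 0",
  "grip": 1,
  "squeeze": 20
}}

```text
t: 12.73
eef_pos: [648.8, -207.9, 91.4]
tool_rot: [0.0, 1.0, -0.0, -0.0]
force: [0.1, -0.1, -0.0]
grip_width: 39.8
grasp_force: 20.0
```

Call:
{"op": "carry_out", "data": {
  "rows": "0 0 -15 0;0 0 -25 0;0 0 -30 0;0 0 -30 0;0 0 -25 0;0 0 -15 0;-4 -15 0 0;-7 -30 0 0;-8 -34 0 0;-8 -34 0 0;-8 -34 0 0;-8 -34 0 0"
}}

```text
t: 13.73
eef_pos: [603.8, -24.5, 229.7]
tool_rot: [-0.0, 1.0, -0.0, -0.002]
force: [0.4, -0.6, -0.9]
grip_width: 40.0
grasp_force: 20.0
```

Call:
{"op": "carry_out", "data": {
  "rows": "-8 -34 0 0;-8 -34 0 0;-8 -34 0 0;-7 -28 0 0;-4 -15 0 0;-2 -8 0 0;0 0 0 0;0 0 0 0;0 0 0 0"
}}

```text
t: 14.48
eef_pos: [568.8, 125.2, 230.9]
tool_rot: [0.0, 1.0, -0.0, -0.0]
force: [-0.7, -0.4, -1.5]
grip_width: 39.7
grasp_force: 20.0
```

```bash
python3 - <<'E'
from w import *
s,f=wristframe(); save(f,"w4"); print(s["eef_pos"],s["t"],s["grip_width"],s["force"])
print(topc(f,s["eef_pos"][2]+34,s["eef_pos"][:2],28,5))
r,c=np.nonzero(f["range_z"]>0); w=world(f,(r,c))
m=(abs(w[:,2]-31)<4)&(abs(w[:,0]-572)<75)&(abs(w[:,1]-241)<175)
print(cv2.minAreaRect(w[m][:,:2].astype(np.float32)))
E
```

```text
[568.78572753 125.18812836 230.92347077] 14.4833 39.67787190473441 [-0.67988265 -0.42300656 -1.4719805 ]
(4104, ((570.7461547851562, 124.83113098144531), 24.43848991394043), array([570.68819913, 124.88129796, 265.15470989]))
((571.4353637695312, 240.09536743164062), (317.911865234375, 116.54547882080078), 88.31805419921875)
```

View pics/w4.png

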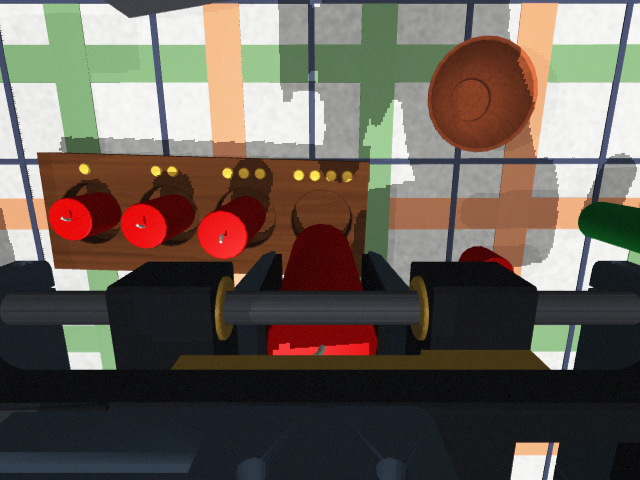

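The tall candle is centred over well four (four studs at about (322,176)) to within about 1 mm. Lowering it.

Call:
{"op": "carry_out", "data": {
  "rows": "0 -1 20 0;0 0 25 0;0 0 25 0;0 0 25 0;0 0 15 0;0 0 8 0;0 0 5 0;0 0 2 0;0 0 1 0;0 0 1 0;0 0 0 0;0 0 0 0"
}}

```text
t: 15.53
eef_pos: [569.3, 127.2, 105.2]
tool_rot: [-0.0, 1.0, -0.0, 0.001]
force: [0.6, -0.3, -1.1]
grip_width: 39.5
grasp_force: 20.0
```

Call:
{"op": "carry_out", "data": {
  "rows": "0 0 0.5 0;0 0 0.5 0;0 0 0.5 0;0 0 0 0;0 0 0 0"
}}

```text
t: 15.95
eef_pos: [568.8, 127.2, 102.9]
tool_rot: [0.0, 1.0, -0.0, -0.0]
force: [-0.0, 0.3, -1.0]
grip_width: 39.6
grasp_force: 20.0
```

Call:
{"op": "carry_out", "data": {
  "rows": "0 0 0.5 0;0 0 0.5 0;0 0 0 0;0 0 0 0"
}}

```text
t: 16.28
eef_pos: [568.8, 127.1, 101.9]
tool_rot: [0.0, 1.0, -0.0, -0.0]
force: [-0.3, 0.3, -1.6]
grip_width: 40.0
grasp_force: 20.0
```

Call:
{"op": "carry_out", "data": {
  "rows": "0 0 0.5 0;0 0 0 0;0 0 0 0;0 0 0 0"
}}

```text
t: 16.62
eef_pos: [568.8, 127.1, 101.4]
tool_rot: [0.0, 1.0, -0.0, 0.0]
force: [0.4, -0.2, 0.0]
grip_width: 39.7
grasp_force: 20.0
```

Call:
{"op": "carry_out", "data": {
  "rows": "0 0 0.4 0;0 0 0 0;0 0 0 0"
}}

```text
t: 16.87
eef_pos: [568.9, 127.1, 101.4]
tool_rot: [0.0, 1.0, -0.0, 0.0]
force: [-1.1, 0.3, 2.9]
grip_width: 39.6
grasp_force: 20.0
```

The tall candle is on the floor. Releasing, backing off and checking.

Call:
{"op": "carry_out", "data": {
  "rows": "0 0 0 0;0 0 0 0;0 0 0 0;0 0 0 0;0 0 0 0;0 0 0 0",
  "grip": -0.3
}}

```text
t: 17.37
eef_pos: [568.8, 127.1, 101.0]
tool_rot: [0.0, 1.0, -0.0, -0.0]
force: [0.1, 0.6, -0.4]
grip_width: 59.4
grasp_force: 0.0
```

Call:
{"op": "carry_out", "data": {
  "rows": "0 0 -10 0;0 0 -20 0;0 0 -30 0;0 0 -35 0;0 0 -35 0;0 0 -25 0;0 20 0 0;0 35 0 0;0 35 0 0;0 30 0 0;0 0 0 0;0 0 0 0"
}}

```text
t: 18.37
eef_pos: [568.8, 5.9, 256.8]
tool_rot: [-0.0, 1.0, -0.002, 0.0]
force: [0.5, 0.0, -0.6]
grip_width: 59.3
grasp_force: 0.0
```

```bash
python3 - <<'E'
from w import *
s,f=wristframe(); print(s["eef_pos"],s["t"])
print(topc(f,135,(569,127),30,5)); print(topc(f,105,(570,203),30,5))
g=vision.grab_frame("scene"); save(g,"scene5")
print(topc(g,135,(569,127),30,5)); print(topc(g,105,(570,203),30,5))
E
```

```text
[568.79415709   5.92411223 256.81167228] 18.3667
(1979, ((567.8084716796875, 127.03380584716797), 20.068588256835938), array([569.13621217, 125.73286603, 135.94256339]))
(1742, ((571.0070190429688, 202.72879028320312), 20.13148307800293), array([571.70367612, 201.10366993, 105.93823127]))
(306, ((568.613037109375, 125.34445190429688), 20.559545516967773), array([570.46215125, 125.25618905, 135.37876124]))
(283, ((570.3245239257812, 201.27627563476562), 21.851070404052734), array([573.28698463, 200.97840664, 105.39896365]))
```

View pics/scene5.png

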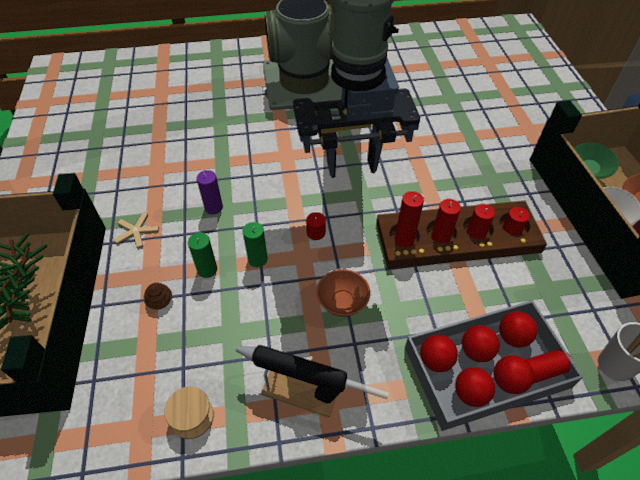

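The scene shows the four candles rising like stairs, with the tall one upright at (410,220) and the middle one at (447,220). The stub, dish, cone and star haven't moved.

```bash
python3 -c "
from station import robot
print(robot.hand_in())"
```

```text
the job is handed in; nothing more can be done
None
```

The middle candle now stands in well three and the tallest in well four, placed in that order, each set down on its well floor; the bystanders were not touched, and I handed the job in at about 18 s of the 54 s allowed.

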